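# Sort left- and right-hand stop brackets

## Task

Two loose aluminium stop brackets, mirror images of each other, stand on the worktop, and two grey trays each carry a fixed flat aluminium sample of one hand on the ledge behind. Put each bracket into the tray whose sample shows the same hand, lying flat on the tray's floor on its foot with the fin upright, and let go of it.

Things in the scene. Friction and masses are not known exactly. Their poses are not given: they have to be found in the camera images.
- left_bracket_fin (a point): left-hand bracket, loose, aluminium, about 70 g: L-shaped foot 6 mm thick; upright fin to grip, 32 long, 10 thick, top 50 mm above underside. Point: middle of fin, 28 mm above underside. x along fin to toe end, y left, z up. Long arm x -20..44, y -12..12 mm; toe x 22..44 juts to y +40 mm (to the left from above, toe end away from you), with stop pin 8 mm thick, top 18 mm above underside.
- right_bracket_fin (a point): right-hand bracket, loose, aluminium, about 70 g: L-shaped foot 6 mm thick; upright fin to grip, 32 long, 10 thick, top 50 mm above underside. Point: middle of fin, 28 mm above underside. x along fin to toe end, y left, z up. Long arm x -20..44, y -12..12 mm; toe x 22..44 juts to y -40 mm (to the right from above, toe end away from you), with stop pin 8 mm thick, top 18 mm above underside.
- left_tray: fixed grey tray for the left-hand bracket: well 100 x 100 mm inside, walls 4, floor 4 and rim 14 mm above worktop. Origin: on worktop under the well's centre; x to the ledge behind, y left, z up. Ledge x 54..108 mm, 14 mm high, bears a fixed flat aluminium sample (bracket from above, 3/4 size, top 21 mm up): fin along x, toe at far end, jutting left (+y).
- right_tray: fixed grey tray for the right-hand bracket: well 100 x 100 mm inside, walls 4, floor 4 and rim 14 mm above worktop. Origin: on worktop under the well's centre; x to the ledge behind, y left, z up. Ledge x 54..108 mm, 14 mm high, bears a fixed flat aluminium sample (bracket from above, 3/4 size, top 21 mm up): fin along x, toe at far end, jutting right (-y).

How it is judged:
At the end, for the whole second after the job is handed in: Each bracket lies in the tray with the sample of its own hand, within the walls, its foot flat on the tray's floor (fin middle inside the 100 x 100 mm well and 24 to 40 mm above the worktop, fin upright within 0.1 rad), at rest (x of left_bracket_fin in the frame of left_tray between -0.05 and 0.05 m and y of left_bracket_fin in the frame of left_tray between -0.05 and 0.05 m and z of left_bracket_fin in the frame of left_tray between 0.024 and 0.04 m and angle between each of left_bracket_fin, right_bracket_fin's own z axis and vertical below 0.1 rad and linear speed of each of left_bracket, right_bracket below 0.02 m/s and x of right_bracket_fin in the frame of right_tray between -0.05 and 0.05 m and y of right_bracket_fin in the frame of right_tray between -0.05 and 0.05 m and z of right_bracket_fin in the frame of right_tray between 0.024 and 0.04 m); the robot touches nothing.
It also fails if it takes over 54 s, if anything falls off the work surface, if the arm or the gripper's body presses on something with over 40 N, if the wrist force passes 120 N, or if a joint passes its speed limit or range.

## Robot

A 6-joint arm with a two-finger parallel gripper is mounted at the origin on a cart in front of the work surface, level with it; the furniture and walls round the work are solid. World frame = base frame: x ahead of the robot, y to its left, z up, the work surface at z = 0. Lengths are in m, angles in rad, forces in N, time in s.
With the tool pointing down it reaches from about 0.225 to 0.875 m from the base axis. Payload 3.4 kg.
Tool frame: the origin (TCP) lies at the very end of the fingers, on their centre line; the grasp point (between the pads) lies 19 mm behind it (grip_depth is the distance from the TCP to the grasp point, in m); x points along the fingers, z is the direction in which the jaws open and shut, and the axes are right-handed (so a half turn about x gives the same grasp; the last joint's range is limited). The gripper opens to 85 mm and grips with 20 to 120 N. Pads are 22 mm wide; open, the fingers measure 114 mm over their backs; the gripper's body (76 mm by 85 mm) begins 54 mm behind the grasp point. The pads swing forward as they close: fully open they stand 13 mm farther back than shut.
Start: joints at [-1.458, 0.276, 1.505, -0, 1.361, -0.121], TCP at [0.133, -0.559, 0.231] pointing down, gripper open.
Joint ranges: [-2.89, 2.89], [-0.75, 2.08], [0.22, 2.7], [-1.18, 4.32], [0.11, 2.71], [-2.7, 2.7]. Speed limits (rad/s): [2.57, 2.57, 3.14, 3.14, 3.14, 3.14].

## Interface

Orientations are given as a unit quaternion [w, x, y, z].
In Python, from rig import get_state, get_image, sign_off, grip_depth gives the robot as it stands. The module is installed in compiled form; this text tells all that it offers.
- The arm moves only by the tool arm_command, never from a script. Its argument "series" is a list of rows, each an object with "dp": the shift along the tool's x, y, z scaled (see below), a list of three; "angular": the turn, a rotation vector about the tool's x, y, z scaled (see below), a list of three; "gripper": the finger opening in mm, from 0 to 85.4. A call has exactly 8 rows; each row shifts and turns the pose as measured when the row begins, along the tool's axes as they then stand; what a row does not reach is not made up. The controller multiplies each number of a shift by 0.12 m and each number of a turn by 90 degrees. A row lasts 1/8 s, in which the tool goes at most 62.5 mm and 10.7 degrees, less where a joint would pass 70% of its speed; a pose out of reach is approached as far as the arm can. A call with a number of a shift or a turn outside -1 to 1 is refused whole. A call with a gripper value outside its range is refused whole. The fingers move at their own pace and stop on an object; "grip_force" is the grip in N (left out, the last holds). Time passes only in rows, so rows that do not move let the fingers close, or fill a call up. It gives the time, the measured TCP pose, the force and the opening at its end, in the units of the state.
- get_state(): the state, without advancing time (a new reading comes with each control period).
- get_image(name): name is "scene" or "top" or "wrist"; returns a dict with "image" (400x640x3 uint8, blue, green, red), "depth" (400x640 float32, m along the optical axis (not along the pixel's ray), 0 where there is no reading), "mtx" (3x3 intrinsics, pixels), "k1" (the pictures are not rectified: a ray, as slopes to the right and down, at radius r is drawn at 1 + k1 r^2 times it, then the intrinsics apply), "view" (4x4, takes a point from world to camera coordinates); the wrist camera has in their place "mount" (4x4, takes a point from camera to tool coordinates, whose origin is the TCP and whose axes are the tool frame's). Camera axes: x right, y up, looking along -z (the intrinsics and any distortion apply to the point x, -y, -z); pixel columns grow to the right and rows downward; lengths in m; the calibration is good to about 2 mm. A picture is of the moment at which its call begins: read the wrist's pose just before it.
- sign_off(): hands the job in, once; it reports no verdict.
The state is a dict: "clock": time; "qpos": joint angles; "qd": joint speeds; "effort": joint torques, N m; "position": TCP position; "ee_rot": TCP orientation; "contact_force": force on the tool from outside, world axes, zero at the start; "moment": the same for the moment, N m; "width": finger opening in m.
Only numpy, scipy, OpenCV 4.12 (cv2) and the standard library are available. Lean on these libraries where they do the work, as an engineer would, in place of code of your own. Each camera call takes 0.05 s, during which the arm holds its last target. There are 200 camera calls.

## Working session

There is one attempt and no reset: what is moved stays moved. The work goes in short steps, Python scripts to look and compute and a tool call to move; the robot and the scene stay as the last step left them, time stands still between calls to the robot, and variables do not carry over. Pictures are saved under pics/ and viewed, about 8 in all and at most 12, crops included, and the job is handed in when it is done.

Besides the shell and the picture viewer there is one more tool, called as name([rows], argument=value, ...), one row to a line, values as JSON. arm_command: Moves the arm, as the interface text tells. Its arguments: {"type":"object","properties":{"series":{"type":"array","items":{"type":"object","properties":{"dp":{"type":"array","items":{"type":"number"}},"angular":{"type":"array","items":{"type":"number"}},"gripper":{"type":"number"}}}},"grip_force":{"type":"number"}},"required":["series"]}

```bash
mkdir -p pics
cat > h.py <<'E'
import numpy as np, cv2
from rig import *
from scipy.spatial.transform import Rotation as R
def cam(n):
    s=get_state(); d=get_image(n)
    if n=="wrist":
        T=np.eye(4); q=np.array(s["ee_rot"]); T[:3,:3]=R.from_quat(q[[1,2,3,0]]).as_matrix(); T[:3,3]=s["position"]
        d["c2w"]=T@np.array(d["mount"])
    else: d["c2w"]=np.linalg.inv(np.array(d["view"]))
    return d
def rays(d,px):
    px=np.array(px,float).reshape(-1,2); K=np.array(d["mtx"])
    u=(px-K[:2,2])/np.array([K[0,0],K[1,1]])
    s=u.copy()
    for _ in range(15): s=u/(1+d["k1"]*(s**2).sum(1,keepdims=True))
    c=np.c_[s[:,0],-s[:,1],-np.ones(len(s))]
    return d["c2w"][:3,3], c@d["c2w"][:3,:3].T
def plane(d,px,z):
    o,r=rays(d,px); return o+r*((z-o[2])/r[:,2])[:,None]
def cloud(d):
    ys,xs=np.mgrid[:400,:640]
    o,r=rays(d,np.c_[xs.ravel(),ys.ravel()])
    P=o+r*d["depth"].ravel()[:,None]; P[d["depth"].ravel()==0]=np.nan
    return P.reshape(400,640,3)
E
python3 - <<'E'
from h import *
for n in("top","scene"):
    d=cam(n); cv2.imwrite(f"pics/{n}0.png",d["image"]); print(n,d["c2w"].round(3).tolist(),d["mtx"],d["k1"],(d["depth"]>0).mean())
s=get_state();print(s["ee_rot"],s["clock"],grip_depth if not callable(grip_depth) else grip_depth())
E
```

```text
top [[-0.003, 0.997, -0.071, 0.466], [-1.0, -0.002, 0.002, 0.311], [0.002, 0.071, 0.997, 0.889], [0.0, 0.0, 0.0, 1.0]] [[392.87498711   0.         325.06090412]
 [  0.         392.87498711 197.9930022 ]
 [  0.           0.           1.        ]] -0.0685502498571837 0.99606640625
scene [[-0.484, 0.518, -0.705, -0.075], [-0.875, -0.295, 0.384, 0.62], [-0.009, 0.803, 0.596, 0.575], [0.0, 0.0, 0.0, 1.0]] [[395.00667483   0.         321.38941318]
 [  0.         395.00667483 203.45112219]
 [  0.           0.           1.        ]] -0.00034888309487788325 0.99626171875
[ 0.55448141  0.43869242  0.55531137 -0.43786826] 0.1 0.0187
```

View pics/top0.png

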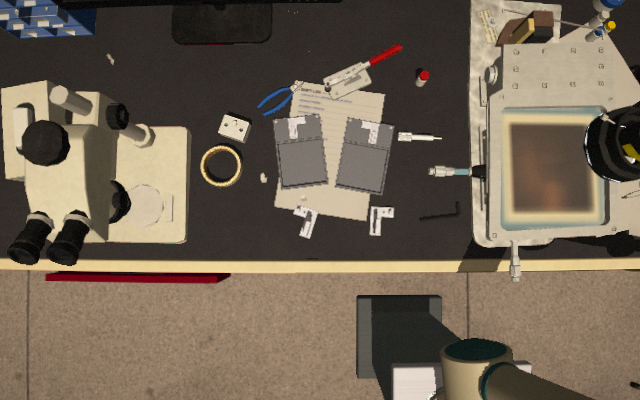

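View pics/scene0.png

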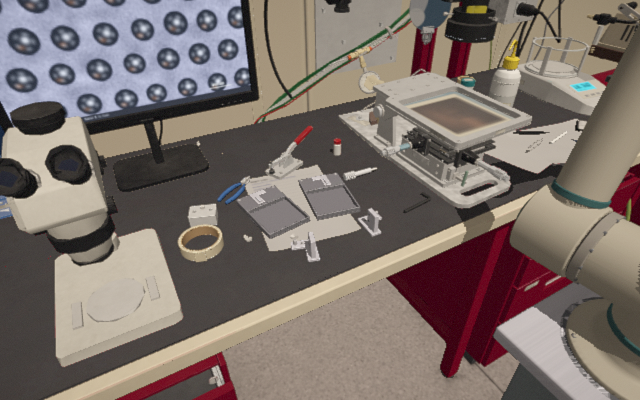

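The top view shows the trays at about (302,158) and (364,160), with their samples at (298,125) and (373,130). The brackets are near (306,220) and (380,218). I'll enlarge that area and measure it.

Run:
```python
from h import *
d=cam("top"); im=d["image"]; c=im[100:250,255:410]
cv2.imwrite("pics/top_crop.png",cv2.resize(c,None,fx=4,fy=4,interpolation=cv2.INTER_NEAREST)[:600])
P=cloud(d)
for n,(x0,y0,x1,y1) in dict(L=(285,198,330,245),Rr=(360,198,402,240)).items():
    sub=P[y0:y1,x0:x1].reshape(-1,3)
    for lo,hi in((0.003,.012),(.012,.03),(.042,.058)):
        m=(sub[:,2]>lo)&(sub[:,2]<hi); q=sub[m]
        if len(q)>3:
            w,v=np.linalg.eigh(np.cov(q[:,:2].T)); print(n,lo,m.sum(),q.mean(0).round(4),np.degrees(np.arctan2(*v[::-1,1])).round(1), np.ptp((q[:,:2]-q[:,:2].mean(0))@v,axis=0).round(3))
hsv=cv2.cvtColor(im,cv2.COLOR_BGR2HSV)
for z,(a,b) in {0:(302,158),1:(364,160)}.items(): print(hsv[b,a],P[b,a].round(4))
g=(P[...,2]>.008)&(P[...,2]<.018)
for (x0,y0,x1,y1) in((262,105,333,200),(330,105,405,200)):
    m=np.zeros((400,640),np.uint8); m[y0:y1,x0:x1]=((P[y0:y1,x0:x1,2]>.001)&(P[y0:y1,x0:x1,2]<.009)).astype(np.uint8)
    hh=hsv[...,2]; print(m.sum())
for y in range(105,200,6): print(y,(P[y,270:400:5,2]*1000).round().astype(int))
```

```text
L 0.003 451 [0.4875 0.3486 0.0058] -174.6 [0.103 0.105]
L 0.012 14 [0.4917 0.3617 0.0191] -148.6 [0.017 0.058]
L 0.042 74 [0.462  0.3492 0.0502] 162.6 [0.01  0.032]
Rr 0.003 407 [0.49   0.192  0.0058] 111.8 [0.108 0.095]
Rr 0.012 24 [0.4813 0.1831 0.0189] 133.5 [0.015 0.063]
Rr 0.042 78 [0.4665 0.1989 0.05  ] 177.2 [0.01 0.03]
[ 12  31 123] [0.6198 0.3615 0.0031]
[ 11  33 125] [0.6146 0.2205 0.0051]
3215
3393
105 [ 1 -1 11  2  2  2 -1  0 -1  0  0  0  2  1  4  0 -2 -1  1 -1  1  1  2  0
  4  0]
111 [10  8  0  0 -1  3 -1  0  0  2  4  3  3  2 -1  0  2  2  3  0  1  3  1  2
  0 -2]
117 [                  -2                    2                    2
                   -1                   14                   14
                   19                   15                   13
                   14                   11                   -1
                    2                    0                    2
 -9223372036854775808                   -2                    0
                    5                    4                    1
                    2                    3                   -1
 
[... 1933 characters left out ...]
 1  0  4 -1 -1  1  0 -2  3  2  1  1  1  0  3  1  0 11 16  9  5  1  6 -1
  2 -2]
195 [                   1                    0                    2
                    0                    1 -9223372036854775808
                    1                    3                    0
                    2                   -1                    1
                    1                    3                    1
                   -1                    1                    1
                    0                    0                    2
                    0                   -2                   -3
                    1                    2]<stdin>:17: RuntimeWarning: invalid value encountered in cast
```

View pics/top_crop.png

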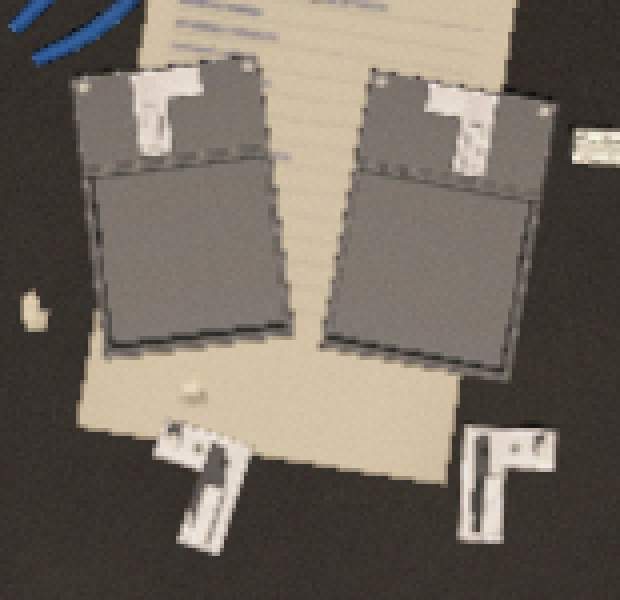

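The hands come out crossed. The image-left tray has a toe jutting right, so it is right_tray; the image-right tray is left_tray. The image-left bracket is left-handed and the image-right one right-handed. Next I'll measure the tray frames, check that the path is clear and work out the moves.

```bash
cat >> h.py <<'E'
def go(p,yaw_deg=None):
    """print shift in tool axes (scaled, total) and turn about tool x so jaws (tool z) lie along yaw+90 (mod 180)"""
    s=get_state(); q=np.array(s["ee_rot"]); M=R.from_quat(q[[1,2,3,0]]).as_matrix()
    print("t",round(s["clock"],2),"p",np.round(s["position"],4),"w",s["width"],"F",np.round(s["contact_force"],1),"q",np.round(s["qpos"],2))
    if p is not None: print("dp total scaled",(M.T@(np.array(p)-s["position"])/0.12).round(3))
    if yaw_deg is not None:
        j=np.degrees(np.arctan2(M[1,2],M[0,2])); e=(yaw_deg+90-j+90)%180-90
        print("toolx",M[:,0].round(3),"jaw",j.round(1),"err(world z)",e.round(1),"ang x scaled",round(-e/90,3))
    print(M.round(3).tolist())
E
python3 - <<'E'
from h import *
d=cam("top")
for n,c in dict(R=[(72,78),(262,58),(292,328),(108,350)],L=[(372,68),(556,102),(512,375),(322,342)]).items():
    q=plane(d,[(255+a/4-.4,100+b/4-.4) for a,b in c],.014)
    print(n,q[:,:2].round(3).tolist(),[round(np.linalg.norm(q[i]-q[(i+1)%4]),3) for i in range(4)])
    back=(q[0]+q[1])/2; front=(q[2]+q[3])/2; ax=back-front; ax/=np.linalg.norm(ax)
    o=(back-.108*ax+front+.054*ax)/2; print(n,"origin",o[:2].round(4),"yaw",np.degrees(np.arctan2(ax[1],ax[0])).round(1))
P=cloud(d).reshape(-1,3)
for y in np.arange(-.5,.45,.1):
    m=[(np.nanmax(P[(abs(P[:,1]-y)<.05)&(abs(P[:,0]-x)<.05),2],initial=-1)).round(2) for x in (.2,.3,.4,.5,.6,.7)]; print(round(y,1),m)
go((.40,.20,.23),-2.8)
E
```

```text
R [[0.708, 0.428], [0.719, 0.32], [0.564, 0.303], [0.552, 0.406]] [np.float64(0.109), np.float64(0.155), np.float64(0.104), np.float64(0.157)]
R origin [0.609  0.3612] yaw 7.0
L [[0.713, 0.258], [0.693, 0.153], [0.538, 0.18], [0.556, 0.287]] [np.float64(0.106), np.float64(0.158), np.float64(0.108), np.float64(0.159)]
L origin [0.5985 0.2242] yaw -10.3
-0.5 [np.float64(-0.85), np.float64(-0.09), np.float64(-1.0), np.float64(-1.0), np.float64(-1.0), np.float64(0.0)]
-0.4 [np.float64(-0.85), np.float64(-0.1), np.float64(0.01), np.float64(0.01), np.float64(0.01), np.float64(0.0)]
-0.3 [np.float64(-0.85), np.float64(-0.85), np.float64(0.01), np.float64(-1.0), np.float64(-1.0), np.float64(0.18)]
-0.2 [np.float64(-0.01), np.float64(-0.85), np.float64(0.18), np.float64(0.18), np.float64(0.17), np.float64(0.18)]
-0.1 [np.float64(0.37), np.float64(-0.85), np.float64(0.18), np.float64(0.41), np.float64(0.43), np.float64(0.41)]
-0.0 [np.float64(0.37), np.float64(-0.85), np.float64(0.18), np.float64(0.18), np.float64(0.18), np.float64(0.19)]
0.1 [np.float64(0.2), np.float64(-0.85), np.float64(0.01), np.float64(0.01), np.float64(0.13), np.float64(0.02)]
0.2 [np.float64(-0.0), np.float64(-0.85), np.float64(0.01), np.float64(0.05), np.float64(0.02), np.float64(0.03)]
0.3 [np.float64(-0.85), np.float64(-0.85), np.float64(0.03), np.float64(0.05), np.float64(0.02), np.float64(0.02)]
0.4 [np.float64(-0.85), np.float64(-0.85), np.float64(0.05), np.float64(0.05), np.float64(0.02), np.float64(0.03)]
t 0.2 p [ 0.1332 -0.5591  0.2308] w 0.08514392973326809 F [ 0.1 -0.7 -0.3] q [-1.46  0.28  1.51 -0.    1.36 -0.12]
dp total scaled [ 0.013  3.628 -5.638]
toolx [-0.     0.001 -1.   ] jaw -76.6 err(world z) -16.2 ang x scaled 0.18
[[-0.0, 0.973, 0.232], [0.001, 0.232, -0.973], [-1.0, 0.0, -0.001]]
```

arm_command([
  {"dp": [-0.06,0.25,-0.42],"angular": [0,0,0],"gripper": 85},
  {"dp": [-0.06,0.25,-0.42],"angular": [0,0,0],"gripper": 60},
  {"dp": [-0.06,0.25,-0.42],"angular": [0,0,0],"gripper": 60},
  {"dp": [-0.06,0.25,-0.42],"angular": [0,0,0],"gripper": 60},
  {"dp": [-0.06,0.25,-0.42],"angular": [0,0,0],"gripper": 60},
  {"dp": [-0.06,0.25,-0.42],"angular": [0,0,0],"gripper": 60},
  {"dp": [-0.06,0.25,-0.42],"angular": [0,0,0],"gripper": 60},
  {"dp": [-0.06,0.25,-0.42],"angular": [0,0,0],"gripper": 60},
])

```text
clock: 1.2
position: [0.2765, -0.102, 0.2886]
ee_rot: [0.553, 0.443, 0.552, -0.439]
contact_force: [0.4, 0.3, 0.3]
width: 0.0599
```

```bash
python3 -c "
from h import *
go((.29,-.05,.29),-2.8)
go((.40,.20,.25),-2.8)"
```

```text
t 1.2 p [ 0.2765 -0.102   0.2886] w 0.05987270565917429 F [0.4 0.3 0.3] q [-0.6  -0.21  1.87  0.01  1.47  0.75]
dp total scaled [-0.01   0.206 -0.398]
toolx [ 0.005  0.003 -1.   ] jaw -77.2 err(world z) -15.6 ang x scaled 0.173
[[0.005, 0.975, 0.221], [0.003, 0.221, -0.975], [-1.0, 0.005, -0.002]]
t 1.2 p [ 0.2765 -0.102   0.2886] w 0.05987270565917429 F [0.4 0.3 0.3] q [-0.6  -0.21  1.87  0.01  1.47  0.75]
dp total scaled [ 0.334  1.558 -2.227]
toolx [ 0.005  0.003 -1.   ] jaw -77.2 err(world z) -15.6 ang x scaled 0.173
[[0.005, 0.975, 0.221], [0.003, 0.221, -0.975], [-1.0, 0.005, -0.002]]
```

arm_command([
  {"dp": [0,0.2,-0.4],"angular": [0,0,0],"gripper": 60},
  {"dp": [0,0.28,-0.38],"angular": [0,0,0],"gripper": 60},
  {"dp": [0,0.28,-0.38],"angular": [0,0,0],"gripper": 60},
  {"dp": [0,0.28,-0.38],"angular": [0,0,0],"gripper": 60},
  {"dp": [0.16,0.28,-0.38],"angular": [0,0,0],"gripper": 60},
  {"dp": [0.16,0.28,-0.38],"angular": [0.09,0,0],"gripper": 60},
  {"dp": [0,0,0],"angular": [0.09,0,0],"gripper": 60},
  {"dp": [0,0,0],"angular": [0,0,0],"gripper": 60},
])

```text
clock: 2.2
position: [0.4059, 0.2252, 0.252]
ee_rot: [0.489, 0.518, 0.482, -0.511]
contact_force: [0.1, 0.1, -0.3]
width: 0.0601
```

Run:
```python
from h import *
go((.4665,.1989,.1),-2.8)
d=cam("wrist"); cv2.imwrite("pics/w0.png",d["image"])
P=cloud(d); 
m=(P[...,2]>.042)&(P[...,2]<.06)&(P[...,0]<.53)
n,l,st,ce=cv2.connectedComponentsWithStats(m.astype(np.uint8))
for i in range(1,n):
    if st[i,4]>80:
        q=P[l==i]; (c,s,a)=cv2.minAreaRect(q[:,:2].astype(np.float32)); w,v=np.linalg.eigh(np.cov(q[:,:2].T))
        print(ce[i].round(),st[i,4],q.mean(0).round(4),np.round(s,3),np.degrees(np.arctan2(*v[::-1,1])).round(1))
```

```text
t 2.2 p [0.4059 0.2252 0.252 ] w 0.060080013456582745 F [ 0.1  0.1 -0.3] q [ 0.36  0.09  1.69 -0.01  1.35  1.99]
dp total scaled [1.274 0.498 0.19 ]
toolx [ 0.015 -0.    -1.   ] jaw -93.3 err(world z) 0.5 ang x scaled -0.006
[[0.015, 0.998, -0.058], [-0.0, -0.058, -0.998], [-1.0, 0.015, -0.001]]
[608.  34.] 386 [ 0.5202 -0.0429  0.0508] [0.028 0.014] -165.0
[622.  65.] 447 [ 0.4922 -0.0645  0.0464] [0.043 0.018] -149.1
[625.  94.] 168 [ 0.4656 -0.0692  0.0502] [0.012 0.006] -156.2
[348. 111.] 338 [0.4662 0.1991 0.0499] [0.01  0.031] 176.5
[197. 125.] 398 [0.4613 0.3505 0.049 ] [0.01  0.032] 162.2
```

View pics/w0.png

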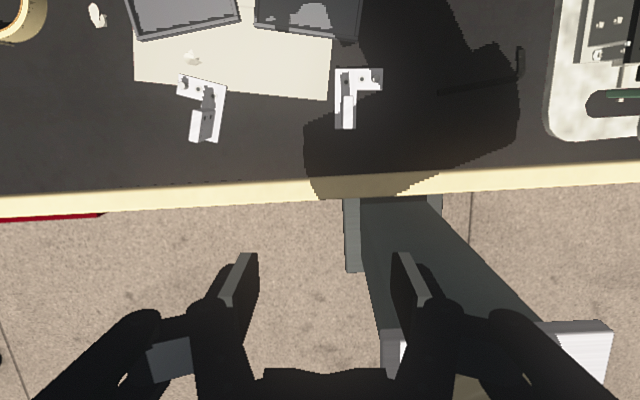

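The wrist view agrees with the top view: the right bracket's fin is at pixel (348,111), giving (0.466,0.199), and the left fin at (197,125), giving (0.461,0.350). I'll approach the right bracket first.

arm_command([
  {"dp": [0,0.25,0.1],"angular": [0,0,-0.01],"gripper": 50},
  {"dp": [0,0.25,0.09],"angular": [0,0,0],"gripper": 50},
  {"dp": [0.4,0,0],"angular": [0,0,0],"gripper": 50},
  {"dp": [0.4,0,0],"angular": [0,0,0],"gripper": 50},
  {"dp": [0.4,0,0],"angular": [0,0,0],"gripper": 50},
  {"dp": [0,0,0],"angular": [0,0,0],"gripper": 50},
  {"dp": [0,0,0],"angular": [0,0,0],"gripper": 50},
  {"dp": [0,0,0],"angular": [0,0,0],"gripper": 50},
])

```text
clock: 3.25
position: [0.4712, 0.194, 0.1133]
ee_rot: [0.489, 0.518, 0.484, -0.508]
contact_force: [0.6, -0.0, 0.0]
width: 0.0499
```

```bash
python3 -c "
from h import *
go((.4664,.199,.023),-3)"
```

```text
t 3.25 p [0.4712 0.194  0.1133] w 0.04991046360910856 F [ 0.6 -0.   0. ] q [0.25 0.27 1.84 0.   1.02 1.88]
dp total scaled [ 0.752 -0.054 -0.035]
toolx [ 0.015  0.006 -1.   ] jaw -93.0 err(world z) 0.0 ang x scaled -0.0
[[0.015, 0.998, -0.053], [0.006, -0.053, -0.999], [-1.0, 0.015, -0.006]]
```

arm_command([
  {"dp": [0.25,-0.05,-0.04],"angular": [0,0,-0.01],"gripper": 50},
  {"dp": [0.25,0,0],"angular": [0,0,0],"gripper": 50},
  {"dp": [0.22,0,0],"angular": [0,0,0],"gripper": 50},
  {"dp": [0,0,0],"angular": [0,0,0],"gripper": 50},
  {"dp": [0,0,0],"angular": [0,0,0],"gripper": 0},
  {"dp": [0,0,0],"angular": [0,0,0],"gripper": 0},
  {"dp": [0,0,0],"angular": [0,0,0],"gripper": 0},
  {"dp": [0,0,0],"angular": [0,0,0],"gripper": 0},
], grip_force=50)

```text
clock: 4.25
position: [0.4771, 0.203, 0.0382]
ee_rot: [0.49, 0.523, 0.484, -0.502]
contact_force: [-0.2, 0.4, -0.6]
width: 0.0082
```

```bash
python3 -c "
from h import *
go((.4664,.199,.09),-3)"
```

```text
t 4.25 p [0.4771 0.203  0.0382] w 0.008209055370901141 F [-0.2  0.4 -0.6] q [0.26 0.37 1.92 0.01 0.82 1.88]
dp total scaled [-0.434 -0.076  0.031]
toolx [ 0.026  0.014 -1.   ] jaw -92.9 err(world z) -0.1 ang x scaled 0.001
[[0.026, 0.998, -0.05], [0.014, -0.051, -0.999], [-1.0, 0.026, -0.015]]
```

arm_command([
  {"dp": [0,0,0],"angular": [0,0,0],"gripper": 50},
  {"dp": [0,0,0],"angular": [0,0,0],"gripper": 50},
  {"dp": [0,0,0],"angular": [0,0,0],"gripper": 50},
  {"dp": [0,-0.08,0.03],"angular": [0,0,0],"gripper": 50},
  {"dp": [0,0,0],"angular": [0,0.01,-0.02],"gripper": 50},
  {"dp": [0,0,0],"angular": [0,0,0],"gripper": 50},
  {"dp": [0,0,0],"angular": [0,0,0],"gripper": 50},
  {"dp": [0,0,0],"angular": [0,0,0],"gripper": 50},
])

```text
clock: 5.25
position: [0.464, 0.1992, 0.0377]
ee_rot: [0.478, 0.518, 0.497, -0.507]
contact_force: [0.1, -0.1, 1.1]
width: 0.0496
```

```bash
cat > look.py <<'E'
from h import *
import sys
def fins(n="wrist",xm=.75):
    d=cam(n); P=cloud(d)
    m=(P[...,2]>.040)&(P[...,2]<.062)&(P[...,0]<xm)&(P[...,0]>.4)&(P[...,1]>.1)&(P[...,1]<.45)
    k,l,st,ce=cv2.connectedComponentsWithStats(m.astype(np.uint8))
    for i in range(1,k):
        if st[i,4]>30:
            q=P[l==i]; w,v=np.linalg.eigh(np.cov(q[:,:2].T)); c,s,a=cv2.minAreaRect(q[:,:2].astype(np.float32))
            print(n,ce[i].round(),st[i,4],q.mean(0).round(4),np.round(s,3),np.degrees(np.arctan2(*v[::-1,1])).round(1))
    return d
E
python3 -c "
from look import *
go((.4664,.199,.022),-3)
d=fins(); cv2.imwrite('pics/w1.png',d['image'])
fins('top')"
```

```text
t 5.25 p [0.464  0.1992 0.0377] w 0.049645534336092575 F [ 0.1 -0.1  1.1] q [0.24 0.36 1.93 0.04 0.85 1.84]
dp total scaled [0.131 0.021 0.005]
toolx [-0.007  0.03  -1.   ] jaw -92.9 err(world z) -0.1 ang x scaled 0.001
[[-0.007, 0.999, -0.05], [0.03, -0.05, -0.998], [-1.0, -0.009, -0.03]]
wrist [314. 266.] 1672 [0.4695 0.2034 0.0494] [0.01  0.033] 177.1
wrist [257. 270.] 866 [0.4712 0.2272 0.0539] [0.023 0.014] -161.6
wrist [393. 272.] 971 [0.4683 0.1703 0.0533] [0.014 0.023] 154.2
wrist [  9. 287.] 1292 [0.4616 0.3473 0.0451] [0.01  0.033] 165.2
top [306. 228.] 74 [0.462  0.3493 0.0498] [0.01  0.032] 162.5
```

View pics/w1.png

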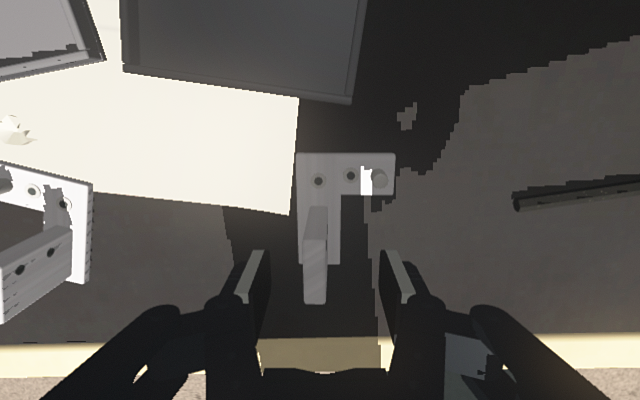

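The bracket stands upright and centred between the pads (fin at pixel (314,266)), but the first descent stopped too high. I'll correct the tilt, go 16 mm lower and grip.

arm_command([
  {"dp": [0,0.04,-0.03],"angular": [0,-0.02,0],"gripper": 50},
  {"dp": [0.07,0,0],"angular": [0,0,0],"gripper": 50},
  {"dp": [0.07,0,0],"angular": [0,0,0],"gripper": 50},
  {"dp": [0,0,0],"angular": [0,0,0],"gripper": 50},
  {"dp": [0,0,0],"angular": [0,0,0],"gripper": 50},
  {"dp": [0,0,0],"angular": [0,0,0],"gripper": 50},
  {"dp": [0,0,0],"angular": [0,0,0],"gripper": 50},
  {"dp": [0,0,0],"angular": [0,0,0],"gripper": 50},
])

```text
clock: 6.35
position: [0.4676, 0.2018, 0.0195]
ee_rot: [-0.485, -0.509, -0.489, 0.515]
contact_force: [0.4, -0.3, 0.0]
width: 0.0499
```

```bash
python3 -c "
from h import *
go((.4695,.203,.022),-3)"
```

```text
t 6.35 p [0.4676 0.2018 0.0195] w 0.04986535129663832 F [ 0.4 -0.3  0. ] q [0.27 0.4  1.93 0.   0.82 1.89]
dp total scaled [-0.021  0.015 -0.01 ]
toolx [-0.01  -0.001 -1.   ] jaw -92.9 err(world z) -0.1 ang x scaled 0.001
[[-0.01, 0.999, -0.05], [-0.001, -0.05, -0.999], [-1.0, -0.01, 0.002]]
```

Good. I'll grip, then lift.

arm_command([
  {"dp": [0,0,0],"angular": [0,0,0],"gripper": 0},
  {"dp": [0,0,0],"angular": [0,0,0],"gripper": 0},
  {"dp": [0,0,0],"angular": [0,0,0],"gripper": 0},
  {"dp": [0,0,0],"angular": [0,0,0],"gripper": 0},
  {"dp": [0,0,0],"angular": [0,0,0],"gripper": 0},
  {"dp": [-0.2,0,0],"angular": [0,0,0],"gripper": 0},
  {"dp": [-0.3,0,0],"angular": [0,0,0],"gripper": 0},
  {"dp": [-0.3,0,0],"angular": [0,0,0],"gripper": 0},
], grip_force=60)

```text
clock: 7.35
position: [0.4656, 0.2011, 0.1144]
ee_rot: [-0.484, -0.506, -0.491, 0.518]
contact_force: [0.2, -0.9, -1.9]
width: 0.0091
```

Run:
```python
from h import *
def tgt(o,yaw,fx,fy):
    a=np.radians(yaw); return o+np.array([np.cos(a)*fx-np.sin(a)*fy,np.sin(a)*fx+np.cos(a)*fy])
# right: toe y-, bbox centre (12,-14) -> fin at (-12,+14)
r=tgt(np.array([.609,.361]),7.,-.012,.014); l=tgt(np.array([.5985,.2242]),-10.,-.012,-.014); print(r,l)
go((*r,.11),7)
```

```text
[0.59538328 0.37343321] [0.58425123 0.21249647]
t 7.35 p [0.4656 0.2011 0.1144] w 0.009138080639210695 F [ 0.2 -0.9 -1.9] q [0.27 0.28 1.81 0.   1.07 1.89]
dp total scaled [ 0.01   1.008 -1.489]
toolx [-0.019 -0.004 -1.   ] jaw -92.9 err(world z) 9.9 ang x scaled -0.11
[[-0.019, 0.999, -0.05], [-0.004, -0.05, -0.999], [-1.0, -0.019, 0.005]]
```

arm_command([
  {"dp": [0,0.26,-0.37],"angular": [0,0,0],"gripper": 0},
  {"dp": [0,0.26,-0.37],"angular": [0,0,0],"gripper": 0},
  {"dp": [0,0.25,-0.37],"angular": [0,0,0],"gripper": 0},
  {"dp": [0,0.25,-0.37],"angular": [0,0,0],"gripper": 0},
  {"dp": [0,0,0],"angular": [-0.11,0,0.01],"gripper": 0},
  {"dp": [0,0,0],"angular": [0,0,0],"gripper": 0},
  {"dp": [0,0,0],"angular": [0,0,0],"gripper": 0},
  {"dp": [0,0,0],"angular": [0,0,0],"gripper": 0},
])

```text
clock: 8.35
position: [0.6002, 0.376, 0.1113]
ee_rot: [0.53, 0.467, 0.529, -0.471]
contact_force: [0.2, -0.3, -0.6]
width: 0.0087
```

Run:
```python
from h import *
go((.595,.373,.025),7)
d=cam("wrist"); cv2.imwrite("pics/w2.png",d["image"])
```

```text
t 8.35 p [0.6002 0.376  0.1113] w 0.008717512086895314 F [ 0.2 -0.3 -0.6] q [ 0.46  0.55  1.36 -0.    1.24  1.91]
dp total scaled [ 0.719 -0.044  0.016]
toolx [-0.002 -0.005 -1.   ] jaw -83.1 err(world z) 0.1 ang x scaled -0.001
[[-0.002, 0.993, 0.12], [-0.005, 0.12, -0.993], [-1.0, -0.003, 0.005]]
```

View pics/w2.png

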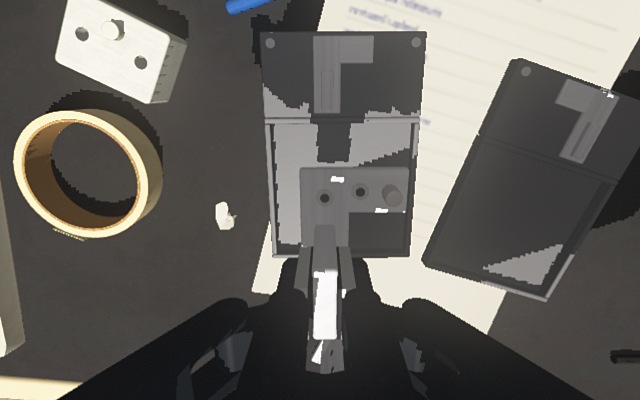

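The held bracket (toe to the right at (355,190)) matches this tray's sample (340,70). I'll check the well position once from here: its corners are at about (270,118), (415,122), (410,257) and (275,255).

Run:
```python
from h import *
d=cam("wrist")
q=plane(d,[(270,118),(415,122),(410,257),(275,255)],.014); print(q[:,:2].round(3).tolist(),q.mean(0).round(4))
ca=plane(d,[(510,58),(638,96),(548,300),(422,262)],.014); print(ca[:,:2].round(3).tolist())
```

```text
[[0.655, 0.42], [0.664, 0.32], [0.562, 0.303], [0.551, 0.409]] [0.6079 0.3632 0.014 ]
[[0.712, 0.267], [0.699, 0.174], [0.536, 0.183], [0.558, 0.293]]
```

arm_command([
  {"dp": [0,-0.04,0.02],"angular": [0,0,0],"gripper": 0},
  {"dp": [0.2,0,0],"angular": [0,0,0],"gripper": 0},
  {"dp": [0.2,0,0],"angular": [0,0,0],"gripper": 0},
  {"dp": [0.15,0,0],"angular": [0,0,0],"gripper": 0},
  {"dp": [0,0,0],"angular": [0,0,0],"gripper": 0},
  {"dp": [0,0,0],"angular": [0,0,0],"gripper": 0},
  {"dp": [0,0,0],"angular": [0,0,0],"gripper": 0},
  {"dp": [0,0,0],"angular": [0,0,0],"gripper": 0},
])

```text
clock: 9.45
position: [0.5967, 0.3719, 0.0485]
ee_rot: [0.53, 0.47, 0.527, -0.469]
contact_force: [0.3, 0.2, -0.5]
width: 0.0089
```

```bash
python3 -c "
from h import *
go((.595,.373,.025),7)"
```

```text
t 9.45 p [0.5967 0.3719 0.0485] w 0.008892372266618402 F [ 0.3  0.2 -0.5] q [ 0.46  0.59  1.45 -0.    1.09  1.92]
dp total scaled [ 0.196 -0.014 -0.012]
toolx [ 0.004 -0.002 -1.   ] jaw -83.2 err(world z) 0.2 ang x scaled -0.003
[[0.004, 0.993, 0.118], [-0.002, 0.118, -0.993], [-1.0, 0.004, 0.003]]
```

arm_command([
  {"dp": [0.1,0,0],"angular": [0,0,0],"gripper": 0},
  {"dp": [0.09,0,0],"angular": [0,0,0],"gripper": 0},
  {"dp": [0,0,0],"angular": [0,0,0],"gripper": 0},
  {"dp": [0,0,0],"angular": [0,0,0],"gripper": 0},
  {"dp": [0,0,0],"angular": [0,0,0],"gripper": 0},
  {"dp": [0,0,0],"angular": [0,0,0],"gripper": 0},
  {"dp": [0,0,0],"angular": [0,0,0],"gripper": 0},
  {"dp": [0,0,0],"angular": [0,0,0],"gripper": 0},
])

```text
clock: 10.45
position: [0.5972, 0.3721, 0.0248]
ee_rot: [0.53, 0.47, 0.527, -0.469]
contact_force: [-0.7, 1.0, -0.3]
width: 0.0091
```

```bash
python3 -c "
from h import *
go((.595,.373,.025),7)"
```

```text
t 10.45 p [0.5972 0.3721 0.0248] w 0.009137290507900497 F [-0.7  1.  -0.3] q [ 0.46  0.62  1.48 -0.    1.05  1.92]
dp total scaled [-0.002 -0.017 -0.01 ]
toolx [ 0.005 -0.002 -1.   ] jaw -83.2 err(world z) 0.2 ang x scaled -0.003
[[0.005, 0.993, 0.118], [-0.002, 0.118, -0.993], [-1.0, 0.005, 0.002]]
```

arm_command([
  {"dp": [0,0,0],"angular": [0,0,0],"gripper": 40},
  {"dp": [0,0,0],"angular": [0,0,0],"gripper": 40},
  {"dp": [0,0,0],"angular": [0,0,0],"gripper": 40},
  {"dp": [0,0,0],"angular": [0,0,0],"gripper": 40},
  {"dp": [-0.2,0,0],"angular": [0,0,0],"gripper": 40},
  {"dp": [-0.35,0,0],"angular": [0,0,0],"gripper": 50},
  {"dp": [-0.35,0,0],"angular": [0,0,0],"gripper": 50},
  {"dp": [0,0,0],"angular": [0,0,0],"gripper": 50},
])

```text
clock: 11.45
position: [0.5968, 0.3723, 0.1355]
ee_rot: [0.53, 0.47, 0.527, -0.469]
contact_force: [-0.6, -0.3, -0.1]
width: 0.0501
```

```bash
python3 -c "
from look import *
go((.4618,.350,.12),-17.4)
fins()"
```

```text
t 11.45 p [0.5968 0.3723 0.1355] w 0.05005077009441847 F [-0.6 -0.3 -0.1] q [ 0.46  0.52  1.35 -0.    1.27  1.91]
dp total scaled [ 0.125 -1.139  0.052]
toolx [ 0.005 -0.002 -1.   ] jaw -83.2 err(world z) -24.2 ang x scaled 0.269
[[0.005, 0.993, 0.118], [-0.002, 0.118, -0.993], [-1.0, 0.004, 0.002]]
wrist [324. 205.] 663 [0.5984 0.3726 0.0533] [0.032 0.009] -173.4
wrist [330. 357.] 528 [0.4649 0.3525 0.0481] [0.01  0.032] 158.1
```

The right bracket is placed: fin top at 53 mm (54 expected), yaw about 7°. Next is the left bracket.

arm_command([
  {"dp": [0,-0.38,0.02],"angular": [0,0,0],"gripper": 50},
  {"dp": [0,-0.38,0.02],"angular": [0,0,0],"gripper": 50},
  {"dp": [0,-0.36,0.02],"angular": [0,0,0],"gripper": 50},
  {"dp": [0,0,0],"angular": [0.09,0,0],"gripper": 50},
  {"dp": [0,0,0],"angular": [0.09,0,0],"gripper": 50},
  {"dp": [0,0,0],"angular": [0.09,0,0],"gripper": 50},
  {"dp": [0,0,0],"angular": [0,0,0],"gripper": 50},
  {"dp": [0,0,0],"angular": [0,0,0],"gripper": 50},
])

```text
clock: 12.5
position: [0.45, 0.3427, 0.12]
ee_rot: [-0.415, -0.563, -0.415, 0.582]
contact_force: [0.3, -0.4, -0.5]
width: 0.0501
```

```bash
python3 -c "
from look import *
go((.4618,.350,.05),-17.4)
fins()"
```

```text
t 12.5 p [0.45   0.3427 0.12  ] w 0.05008729186942053 F [ 0.3 -0.4 -0.5] q [ 0.53  0.36  1.67 -0.    1.13  2.42]
dp total scaled [ 0.58   0.083 -0.101]
toolx [-0.021 -0.016 -1.   ] jaw -108.1 err(world z) 0.7 ang x scaled -0.008
[[-0.021, 0.95, -0.311], [-0.016, -0.311, -0.95], [-1.0, -0.015, 0.022]]
wrist [198.  10.] 526 [0.5836 0.37   0.0514] [0.011 0.011] 63.0
wrist [304. 198.] 750 [0.4625 0.3515 0.0496] [0.01  0.032] 162.4
```

arm_command([
  {"dp": [0,0.09,-0.1],"angular": [0,0.014,0.01],"gripper": 50},
  {"dp": [0.25,0,0],"angular": [0,0,0],"gripper": 50},
  {"dp": [0.25,0,0],"angular": [0,0,0],"gripper": 50},
  {"dp": [0.1,0,0],"angular": [0,0,0],"gripper": 50},
  {"dp": [0,0,0],"angular": [0,0,0],"gripper": 50},
  {"dp": [0,0,0],"angular": [0,0,0],"gripper": 50},
  {"dp": [0,0,0],"angular": [0,0,0],"gripper": 50},
  {"dp": [0,0,0],"angular": [0,0,0],"gripper": 50},
])

```text
clock: 13.55
position: [0.4717, 0.3548, 0.0493]
ee_rot: [0.416, 0.578, 0.415, -0.566]
contact_force: [0.1, 0.4, 0.4]
width: 0.0499
```

```bash
python3 -c "
from look import *
go((.4620,.3507,.021),-17.4)"
```

```text
t 13.55 p [0.4717 0.3548 0.0493] w 0.049906572346133764 F [0.1 0.4 0.4] q [ 0.53  0.44  1.74 -0.    0.94  2.41]
dp total scaled [ 0.234 -0.069  0.06 ]
toolx [ 0.014  0.008 -1.   ] jaw -108.0 err(world z) 0.6 ang x scaled -0.006
[[0.014, 0.951, -0.308], [0.008, -0.308, -0.951], [-1.0, 0.011, -0.012]]
```

arm_command([
  {"dp": [0,-0.065,0.055],"angular": [0,-0.004,-0.004],"gripper": 50},
  {"dp": [0.1,0,0],"angular": [0,0,0],"gripper": 50},
  {"dp": [0.11,0,0],"angular": [0,0,0],"gripper": 50},
  {"dp": [0,0,0],"angular": [0,0,0],"gripper": 50},
  {"dp": [0,0,0],"angular": [0,0,0],"gripper": 50},
  {"dp": [0,0,0],"angular": [0,0,0],"gripper": 50},
  {"dp": [0,0,0],"angular": [0,0,0],"gripper": 50},
  {"dp": [0,0,0],"angular": [0,0,0],"gripper": 50},
])

```text
clock: 14.55
position: [0.4619, 0.3509, 0.0225]
ee_rot: [0.416, 0.575, 0.416, -0.569]
contact_force: [-0.2, 0.0, -0.1]
width: 0.0499
```

```bash
python3 -c "
from look import *
go((.4620,.3507,.021),-17.4)"
```

```text
t 14.55 p [0.4619 0.3509 0.0225] w 0.04993994720187238 F [-0.2  0.  -0.1] q [0.53 0.47 1.78 0.   0.88 2.41]
dp total scaled [0.013 0.001 0.001]
toolx [ 0.006  0.004 -1.   ] jaw -108.0 err(world z) 0.6 ang x scaled -0.006
[[0.006, 0.951, -0.308], [0.004, -0.308, -0.951], [-1.0, 0.005, -0.006]]
```

arm_command([
  {"dp": [0,0,0],"angular": [0,0,0],"gripper": 0},
  {"dp": [0,0,0],"angular": [0,0,0],"gripper": 0},
  {"dp": [0,0,0],"angular": [0,0,0],"gripper": 0},
  {"dp": [0,0,0],"angular": [0,0,0],"gripper": 0},
  {"dp": [0,0,0],"angular": [0,0,0],"gripper": 0},
  {"dp": [-0.2,0,0],"angular": [0,0,0],"gripper": 0},
  {"dp": [-0.35,0,0],"angular": [0,0,0],"gripper": 0},
  {"dp": [-0.35,0,0],"angular": [0,0,0],"gripper": 0},
], grip_force=60)

```text
clock: 15.55
position: [0.4584, 0.3487, 0.1288]
ee_rot: [-0.416, -0.571, -0.416, 0.573]
contact_force: [1.3, -0.2, -0.3]
width: 0.0089
```

```bash
python3 -c "
from look import *
go((.584,.213,.125),-10)"
```

```text
t 15.55 p [0.4584 0.3487 0.1288] w 0.008882801947986671 F [ 1.3 -0.2 -0.3] q [0.53 0.35 1.66 0.   1.13 2.41]
dp total scaled [0.03  1.345 0.753]
toolx [-0.003 -0.001 -1.   ] jaw -108.0 err(world z) 8.0 ang x scaled -0.088
[[-0.003, 0.951, -0.308], [-0.001, -0.308, -0.951], [-1.0, -0.003, 0.002]]
```

arm_command([
  {"dp": [0,0.34,0.19],"angular": [0,0,0],"gripper": 0},
  {"dp": [0,0.34,0.19],"angular": [0,0,0],"gripper": 0},
  {"dp": [0,0.33,0.19],"angular": [0,0,0],"gripper": 0},
  {"dp": [0,0.33,0.18],"angular": [0,0,0],"gripper": 0},
  {"dp": [0,0,0],"angular": [-0.09,0,0],"gripper": 0},
  {"dp": [0,0,0],"angular": [0,0,0],"gripper": 0},
  {"dp": [0,0,0],"angular": [0,0,0],"gripper": 0},
  {"dp": [0,0,0],"angular": [0,0,0],"gripper": 0},
])

```text
clock: 16.55
position: [0.5881, 0.2114, 0.1317]
ee_rot: [0.456, 0.542, 0.456, -0.539]
contact_force: [-0.3, 0.5, -1.2]
width: 0.0086
```

Run:
```python
from h import *
go((.584,.213,.026),-10)
d=cam("wrist"); cv2.imwrite("pics/w3.png",d["image"])
```

```text
t 16.55 p [0.5881 0.2114 0.1317] w 0.008576837104823922 F [-0.3  0.5 -1.2] q [0.23 0.42 1.55 0.   1.18 1.97]
dp total scaled [ 0.881 -0.038 -0.005]
toolx [ 0.002  0.002 -1.   ] jaw -99.7 err(world z) -0.3 ang x scaled 0.003
[[0.002, 0.986, -0.169], [0.002, -0.169, -0.986], [-1.0, 0.002, -0.003]]
```

View pics/w3.png

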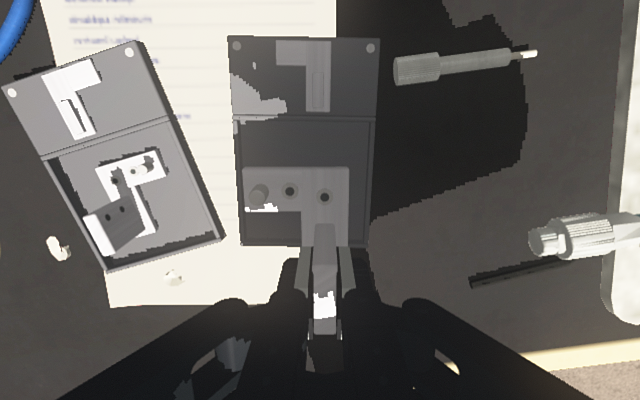

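The held left bracket matches the sample at (305,70) and lines up with the well, whose corners are at (236,120), (375,122), (366,243) and (241,242). The right bracket lies flat in the other tray at about (125,200). I'll lower the left one.

arm_command([
  {"dp": [0.25,-0.04,0],"angular": [0,0,0],"gripper": 0},
  {"dp": [0.25,0,0],"angular": [0,0,0],"gripper": 0},
  {"dp": [0.2,0,0],"angular": [0,0,0],"gripper": 0},
  {"dp": [0,0,0],"angular": [0,0,0],"gripper": 0},
  {"dp": [0,0,0],"angular": [0,0,0],"gripper": 0},
  {"dp": [0,0,0],"angular": [0,0,0],"gripper": 0},
  {"dp": [0,0,0],"angular": [0,0,0],"gripper": 0},
  {"dp": [0,0,0],"angular": [0,0,0],"gripper": 0},
])

```text
clock: 17.6
position: [0.5857, 0.2159, 0.051]
ee_rot: [0.458, 0.545, 0.455, -0.536]
contact_force: [0.2, -1.0, -1.9]
width: 0.0093
```

Run:
```python
from h import *
go((.584,.213,.0275),-10)
```

```text
t 17.6 p [0.5857 0.2159 0.051 ] w 0.009272910547324886 F [ 0.2 -1.  -1.9] q [0.24 0.49 1.66 0.   0.99 1.98]
dp total scaled [ 0.196 -0.012  0.027]
toolx [ 0.012  0.005 -1.   ] jaw -99.6 err(world z) -0.4 ang x scaled 0.004
[[0.012, 0.986, -0.168], [0.005, -0.168, -0.986], [-1.0, 0.011, -0.007]]
```

arm_command([
  {"dp": [0.1,-0.01,0.02],"angular": [0,0,0],"gripper": 0},
  {"dp": [0.09,0,0],"angular": [0,0,0],"gripper": 0},
  {"dp": [0,0,0],"angular": [0,0,0],"gripper": 0},
  {"dp": [0,0,0],"angular": [0,0,0],"gripper": 0},
  {"dp": [0,0,0],"angular": [0,0,0],"gripper": 0},
  {"dp": [0,0,0],"angular": [0,0,0],"gripper": 0},
  {"dp": [0,0,0],"angular": [0,0,0],"gripper": 0},
  {"dp": [0,0,0],"angular": [0,0,0],"gripper": 0},
])

```text
clock: 18.6
position: [0.5846, 0.2136, 0.0271]
ee_rot: [0.458, 0.545, 0.455, -0.536]
contact_force: [-0.6, -1.1, -0.3]
width: 0.0092
```

Run:
```python
from h import *
go((.584,.213,.0275),-10)
```

```text
t 18.6 p [0.5846 0.2136 0.0271] w 0.009241797493254204 F [-0.6 -1.1 -0.3] q [0.24 0.51 1.69 0.   0.93 1.98]
dp total scaled [-0.003 -0.004  0.006]
toolx [ 0.013  0.005 -1.   ] jaw -99.7 err(world z) -0.3 ang x scaled 0.004
[[0.013, 0.986, -0.168], [0.005, -0.168, -0.986], [-1.0, 0.012, -0.007]]
```

arm_command([
  {"dp": [0,0,0],"angular": [0,0,0],"gripper": 40},
  {"dp": [0,0,0],"angular": [0,0,0],"gripper": 40},
  {"dp": [0,0,0],"angular": [0,0,0],"gripper": 40},
  {"dp": [0,0,0],"angular": [0,0,0],"gripper": 40},
  {"dp": [-0.2,0,0],"angular": [0,0,0],"gripper": 40},
  {"dp": [-0.4,0,0],"angular": [0,0,0],"gripper": 40},
  {"dp": [-0.4,0,0],"angular": [0,0,0],"gripper": 40},
  {"dp": [-0.4,0,0],"angular": [0,0,0],"gripper": 40},
])

```text
clock: 19.6
position: [0.5796, 0.212, 0.1945]
ee_rot: [0.456, 0.541, 0.456, -0.539]
contact_force: [0.5, 0.4, -0.1]
width: 0.04
```

arm_command([
  {"dp": [0,-0.4,0],"angular": [0,0,0],"gripper": 40},
  {"dp": [0,-0.4,0],"angular": [0,0,0],"gripper": 40},
  {"dp": [0,-0.4,0],"angular": [0,0,0],"gripper": 40},
  {"dp": [0,0,0],"angular": [0,0,0],"gripper": 40},
  {"dp": [0,0,0],"angular": [0,0,0],"gripper": 40},
  {"dp": [0,0,0],"angular": [0,0,0],"gripper": 40},
  {"dp": [0,0,0],"angular": [0,0,0],"gripper": 40},
  {"dp": [0,0,0],"angular": [0,0,0],"gripper": 40},
])

```text
clock: 20.6
position: [0.4409, 0.2373, 0.1991]
ee_rot: [0.457, 0.547, 0.453, -0.535]
contact_force: [0.1, 0.2, -0.8]
width: 0.0399
```

Run:
```python
from look import *
go(None)
d=fins(); cv2.imwrite("pics/w4.png",d["image"]); fins("top")
```

```text
t 20.6 p [0.4409 0.2373 0.1991] w 0.03994417646553998 F [ 0.1  0.2 -0.8] q [0.35 0.18 1.72 0.   1.22 2.1 ]
[[0.017, 0.985, -0.17], [0.006, -0.171, -0.985], [-1.0, 0.015, -0.009]]
wrist [124.  24.] 949 [0.5952 0.3702 0.0511] [0.032 0.011] -174.7
wrist [325.  14.] 368 [0.5748 0.2153 0.0531] [0.01  0.017] 169.1
top [297. 166.] 77 [0.5943 0.3688 0.053 ] [0.032 0.01 ] -173.7
top [370. 172.] 72 [0.58   0.2128 0.0528] [0.01  0.031] 174.5
```

View pics/w4.png

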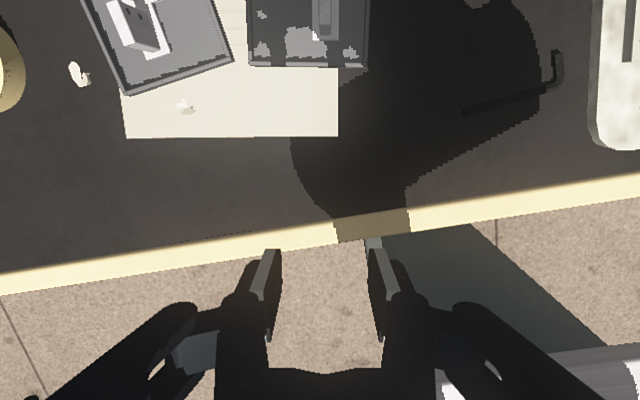

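```bash
python3 -c "
from h import *
d=cam('top'); c=d['image'][100:250,255:410]
cv2.imwrite('pics/fin.png',cv2.resize(c,None,fx=4,fy=4,interpolation=cv2.INTER_CUBIC)[:600])"
```

View pics/fin.png

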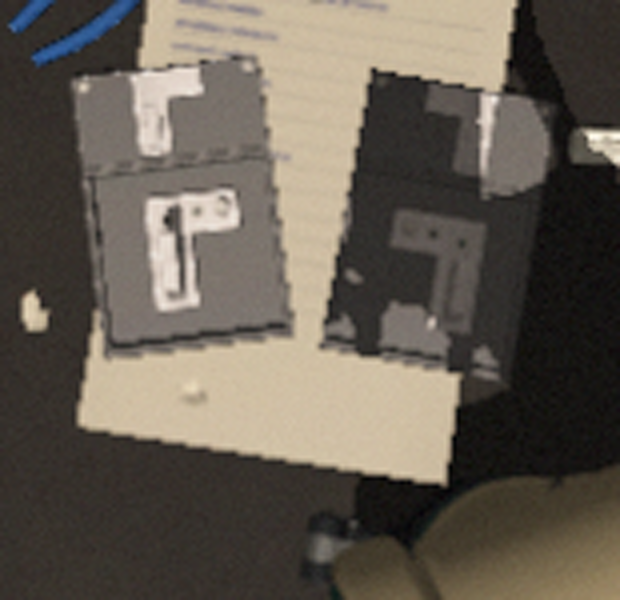

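Both brackets lie inside the walls, at crop positions (180,250) and (450,270), and each matches its own sample. Handing in.

```bash
python3 -c "
from rig import *
print(sign_off(), get_state()['clock'])"
```

```text
the job is handed in; nothing more can be done
the job is handed in; nothing more can be done
```

Each bracket is now in the tray whose sample shows its hand: right-hand in the image-left tray, left-hand in the image-right tray. Both are released with the arm clear, and I handed in at about 21 s on the robot's clock (limit 54 s).

**Last checks:**
- **Hand and position:** in the final top view both brackets lie within the walls and match their samples.
- **Height and uprightness:** both fin tops measured 53 mm above the worktop, against 54 expected for a foot flat on the tray floor. Both showed the full 32 x 10 mm outline, so they look upright; I did not measure the tilt itself.
- **Disagreement:** the last yaw readings of the left fin were about −11° (wrist view) and −5.5° (top view), against −10° intended. It lies in the arm's shadow, so I put this down to noise. The fin positions were well inside the well in both views.

The first grasp of the right bracket closed too high and nudged it about 4 mm. I measured it again, went lower and gripped it properly.

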